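# Secure a cryo box in its freezer rack with the locking rod

## Robot

A 7-joint arm with a two-finger parallel gripper is mounted at the origin on the work surface. World frame = base frame: x ahead of the robot, y to its left, z up, the work surface at z = 0. Lengths are in m, angles in rad, forces in N, time in s.
With the tool pointing down it reaches from about 0.4 to 0.875 m from the base axis. Payload 19.3 kg.
Tool frame: the origin (TCP) lies midway between the tips of the shut fingers; the grasp point (between the pads) lies 19 mm behind it; z points along the fingers, y is the direction in which the jaws open and shut (so a half turn about z gives the same grasp; the last joint's range is limited). The gripper opens to 85 mm and grips with 20 to 120 N. Pads are 22 mm wide; open, the fingers measure 114 mm over their backs; the gripper's body (76 mm by 85 mm) begins 54 mm behind the grasp point. The pads swing forward as they close: fully open they stand 13 mm farther back than shut.
Start: joints at [1.17, 0.521, -0.036, 1.599, 0.021, 1.021, -0.113], TCP at [0.203, -0.591, 0.231] pointing down, gripper open.
Joint ranges: [-2.91, 2.91], [-0.3, 2.13], [-1.5, 1.42], [0.17, 2.43], [-1.26, 4.41], [0.16, 1.93], [-2.52, 2.52]. Speed limits (rad/s): [1.89, 1.89, 2.39, 2.39, 3.01, 3.01, 3.01].

## Interface

Orientations are given as a unit quaternion [x, y, z, w].
In Python, from bench import arm gives the robot as it stands.
- The arm moves only by the shell command python3 -m pendant 'ROWS'. ROWS is JSON, a list of rows, each a list of 7 numbers: the shift along the world's x, y, z in cm, then the turn, a rotation vector about the world's x, y, z in rad, then the finger opening in cm, from 0 to 8.54. In form: [[dx, dy, dz, wx, wy, wz, hand], ...]. A call has 1 to 5 rows; each row is the pose to reach, as a shift and turn from the pose commanded when the call began; what a row does not reach only later rows make up. A row lasts 1/10 s, in which the tool goes at most 50 mm and 8.59 degrees, less where a joint would pass 70% of its speed; a pose out of reach is approached as far as the arm can. A call with a gripper value outside its range is refused whole. The fingers move at their own pace and stop on an object; the grip force is fixed at half the most. Time passes only in rows, so rows that repeat a pose let the fingers close. It gives the time, the measured TCP pose, the force and the opening at its end, in the units of the state.
- arm.sense(): the state, without advancing time (a new reading comes with each control period).
- arm.read_camera(name): name is "scene" or "top"; returns a dict with "pixels" (480x640x3 uint8, red, green, blue), "intrinsics" (3x3 intrinsics, pixels), "world_from_camera" (4x4, takes a point from camera to world coordinates). Camera axes: x right, y down, z forward; pixel columns grow to the right and rows downward; lengths in m; the calibration is good to about 2 mm. A picture is of the moment at which its call begins. There is no depth.
- arm.hand_in(): hands the job in, once; it reports no verdict.
The state is a dict: "clock": time; "q": joint angles; "dq": joint speeds; "tau": joint torques, N m; "eef_pos": TCP position; "orientation": TCP orientation; "contact_force": force on the tool from outside, world axes, zero at the start; "moment": the same for the moment, N m; "width": opening from 0.0 (shut) to 1.0 (fully open).
Only numpy, scipy, OpenCV 4.12 (cv2) and the standard library are available. Lean on these libraries where they do the work, as an engineer would, in place of code of your own. Each camera call takes 0.05 s, during which the arm holds its last target. There are 200 camera calls.

## Task

The blue-lidded box is sticking out of the freezer rack: push it fully home against the rack's rear stops. Then take the red-headed locking rod from the tube rack, put it down through the slot in the tab at the top of the rack's front, feel with its tip for the hole in the floor tab hidden underneath, and let it drop in until its head rests on the top tab. Leave the oil bottle and the slide mailer where they are.

Things in the scene. Friction and masses are not known exactly. Their poses are not given: they have to be found in the camera images.
- rack: Steel freezer rack, fixed, holding two flat boxes one above the other. 139 mm wide (y), 136 deep (x), 141 high. Origin: centre of its footprint, on the bench. +x: from the open front (robot side) to the rear stops; z up. A folded wire handle lies on top, up to z = 153 mm, x from -7 to 55 mm. Two tabs for the locking rod stick out at the left (+y) of its front: see slot and shelf_front.
- slot (a point): Centre of the slot in the top tab, on its upper face, 141 mm up; x = -73, y = 45 mm in the rack's frame; same axes. The slot goes through, 12 mm wide in x and 32 mm long in y. The tab is 4 mm thick, level with the top plate, rack y from 22 to 68 mm, and ends 15 mm in front of this point. The rod's hole lies 121 mm below, in the floor tab: see shelf_front.
- shelf_front (a point): Middle of the rack's front edge at the upper shelf, 81 mm up. Floor tab: strip riveted by hand under the rack's floor, upper face 20 mm above the bench, 5 mm thick, 40 mm wide; its round hole is 10.5 mm in diameter, lightly chamfered. Hole: in x exactly below the slot's centre; in y anywhere up to 10 mm left or right of it, different on each rack, hidden by the top tab: feel for it.
- box_front (a point): Middle of the front face of the upper box (white, blue lid; 130 x 130 x 47 mm, about 0.4 kg, 1.5 mm play each side). x points into the rack. It sticks out 25 to 60 mm and slides along the rack's x; fully home this point is at rack x = -65 mm. The face is 81 to 128 mm above the bench; right of the tab (rack y -65 to 20 mm) the top plate is cut back 30 mm, to push it from above.
- rod_grip (a point): Centre of the rod's red head, a cylinder 18 mm in diameter, 36 mm high; z runs from tip to head. The rod below the head is steel, 8 mm in diameter, 134 mm long, its end bevelled by 1 mm; 0.06 kg. It stands up to 1.5 degrees off upright in the tube rack, head 146 to 182 mm above the bench. Home in the freezer rack, the head rests on the top tab: this point 159 mm, the tip 7 mm above the bench.
- rod_tip (a point): The rod's lower end, on its axis, 152 mm below rod_grip; same axes.
- tube_rack: Orange tube rack block, fixed, 62 mm (x) x 118 mm (y) x 70 mm high, with six capped tubes up to 95 mm above the bench. Origin: centre of its underside. The rod stands in the corner hole at x = -14, y = -42 mm, 9.5 mm wide and 58 mm deep (bottom 12 mm above the bench).
- oil_bottle: Small amber bottle with a black cap, 28 mm in diameter, 62 mm high, standing loose between, or a little behind, the two racks. Origin: centre of its underside. A bystander: leave it alone.
- slide_mailer: Flat white slide mailer with a blue strip, 32 x 86 x 15 mm, lying loose on the bench nearer the robot. Origin: centre of its underside. A bystander: leave it alone.

How it is judged:
By the outcome, as a careful person would: the job done as asked, in the order asked, and still so for the second after the job is handed in, with the robot touching nothing.
It also fails if it takes over 67 s, if anything falls off the work surface, if the arm or the gripper's body presses on something with over 40 N, if the wrist force passes 120 N, or if a joint passes its speed limit or range.

## Working session

There is one attempt and no reset: what is moved stays moved. The work goes in short steps, Python scripts to look and compute and a shell command to move; the robot and the scene stay as the last step left them, time stands still between calls to the robot, and variables do not carry over. Pictures are saved under pics/ and viewed, about 8 in all and at most 12, crops included, and the job is handed in when it is done.

```bash
mkdir -p pics; ls; cat > h.py <<'E'
import numpy as np, cv2
from bench import arm
def cam(n,save=None):
    r=arm.read_camera(n); im=cv2.cvtColor(np.asarray(r["pixels"]),cv2.COLOR_RGB2BGR)
    if save: cv2.imwrite("pics/"+save,im)
    return im,np.array(r["intrinsics"]),np.array(r["world_from_camera"])
def ray(K,T,u,v):
    d=T[:3,:3]@np.linalg.inv(K)@[u,v,1]; return T[:3,3],d/np.linalg.norm(d)
def onz(K,T,u,v,z):
    o,d=ray(K,T,u,v); return o+d*(z-o[2])/d[2]
def proj(K,T,p):
    c=np.linalg.inv(T)@np.append(p,1); q=K@c[:3]; return q[:2]/q[2]
def st():
    s=arm.sense(); print({k:np.round(s[k],4).tolist() for k in s if k not in("tau","dq")})
E
python3 - <<'E'
from h import *
st()
for n in("scene","top"):
    im,K,T=cam(n,n+"0.png"); print(n,K.round(1).tolist(),T.round(3).tolist())
E
```

```text
pics
{'clock': 0.0, 'q': [1.1698, 0.522, -0.0363, 1.6, 0.0212, 1.0211, -0.1128], 'eef_pos': [0.2028, -0.5908, 0.2307], 'orientation': [0.9864, 0.1646, -0.0001, -0.0005], 'contact_force': [-0.1669, -0.2599, 0.3263], 'moment': [0.0535, 0.0152, -0.0281], 'width': 0.9969}
scene [[606.6, 0.0, 320.5], [0.0, 606.6, 257.5], [0.0, 0.0, 1.0]] [[0.34, 0.542, -0.768, 1.265], [0.94, -0.2, 0.275, -0.255], [-0.005, -0.816, -0.578, 0.64], [0.0, 0.0, 0.0, 1.0]]
top [[478.3, 0.0, 309.6], [0.0, 478.3, 237.2], [0.0, 0.0, 1.0]] [[-0.026, -0.997, 0.077, 0.507], [-0.999, 0.027, 0.021, -0.011], [-0.023, -0.077, -0.997, 0.898], [0.0, 0.0, 0.0, 1.0]]
```

View pics/scene0.png

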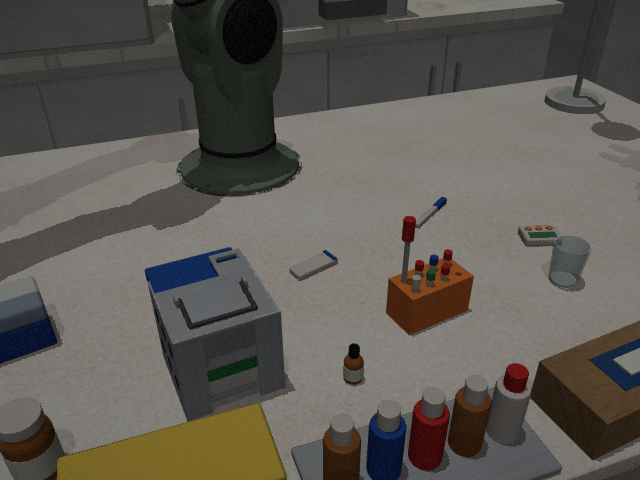

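View pics/top0.png

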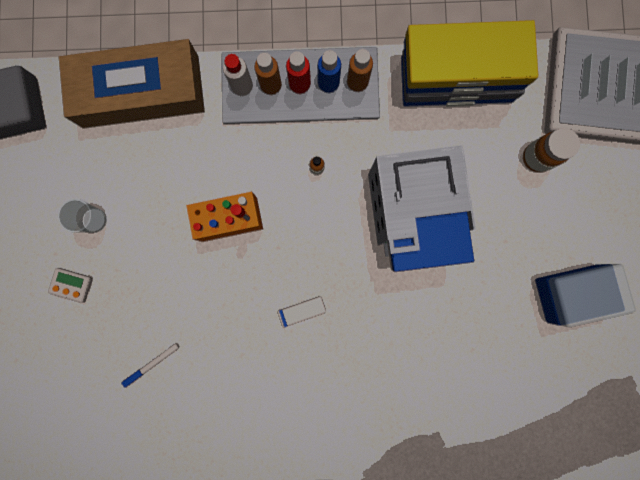

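The top view shows the rack around (425,200) with its slot near (403,243). The blue lid sticks out to row 268, the rod head is at (237,210), the bottle at (317,165) and the mailer at (302,311). I'll crop in for edges.

```bash
python3 - <<'E'
from h import *
a=cv2.imread("pics/top0.png")[140:280,360:490]; b=cv2.imread("pics/scene0.png")[240:420,140:290]
A=cv2.resize(a,None,fx=4,fy=4,interpolation=cv2.INTER_CUBIC)
cv2.imwrite("pics/c1.png",A[:, :520])
im,K,T=cam("top")
hsv=cv2.cvtColor(im,cv2.COLOR_BGR2HSV)
m=cv2.inRange(hsv,(105,150,60),(125,255,255)); m[:, :370]=0;m[:200]=0;m[:,490:]=0
c=max(cv2.findContours(m,0,2)[0],key=cv2.contourArea)
ap=cv2.approxPolyDP(c,3,True)[:,0]; print(ap.tolist())
for u,v in ap: print(u,v,onz(K,T,u,v,.128).round(4))
im2,K2,T2=cam("scene")
def red(im,box):
    h=cv2.cvtColor(im,cv2.COLOR_BGR2HSV); m=cv2.inRange(h,(0,150,50),(8,255,255))|cv2.inRange(h,(172,150,50),(180,255,255))
    k=np.zeros_like(m); x0,y0,x1,y1=box; k[y0:y1,x0:x1]=m[y0:y1,x0:x1]
    c=max(cv2.findContours(k,0,2)[0],key=cv2.contourArea); M=cv2.moments(c); return cv2.boundingRect(c),M['m10']/M['m00'],M['m01']/M['m00']
t=red(im,(225,200,250,225)); s=red(im2,(395,210,425,250)); print(t,s)
def tri(K,T,p,K2,T2,q):
    o,d=ray(K,T,*p);o2,d2=ray(K2,T2,*q)
    x=np.linalg.lstsq(np.c_[d,-d2],o2-o,rcond=None)[0]; return (o+d*x[0]+o2+d2*x[1])/2,np.linalg.norm(o+d*x[0]-o2-d2*x[1])
print(tri(K,T,t[1:],K2,T2,s[1:]), onz(K,T,*t[1:],.17),onz(K2,T2,*s[1:],.164))
# orange block
m=cv2.inRange(hsv,(8,180,120),(18,255,255)); m[:, :180]=0;m[:,270:]=0;m[:185]=0;m[250:]=0
c=np.vstack(cv2.findContours(m,0,2)[0]); print(cv2.minAreaRect(c))
E
```

```text
[[466, 212], [416, 218], [420, 250], [392, 254], [394, 270], [472, 261]]
466 212 [ 0.6007 -0.2472  0.128 ]
416 218 [ 0.5932 -0.1668  0.128 ]
420 250 [ 0.5415 -0.171   0.128 ]
392 254 [ 0.5363 -0.1261  0.128 ]
394 270 [ 0.5106 -0.1282  0.128 ]
472 261 [ 0.5217 -0.2527  0.128 ]
((230, 204, 15, 14), 237.02606310013715, 210.17969821673523) ((402, 216, 14, 27), 408.4943219772879, 228.47160988643952)
(array([0.60894379, 0.11550031, 0.1646741 ]), np.float64(0.0009324436317541538)) [0.60838507 0.11501833 0.17      ] [0.60797776 0.11552663 0.164     ]
((222.21298217773438, 215.12229919433594), (34.4274787902832, 66.856201171875), 78.2317123413086)
```

View pics/c1.png

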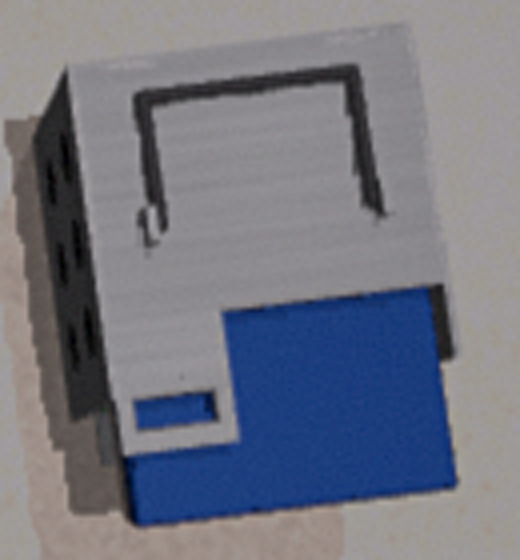

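The crop shows the slot at about crop (175,410), which is full-image (403.7,242.5). The tab's front edge runs (122,455)–(238,440) and the rear top corners are (68,65) and (408,22).

```bash
python3 - <<'E'
from h import *
im,K,T=cam("top"); im2,K2,T2=cam("scene","s1.png")
f=lambda u,v:onz(K,T,360+(u+.5)/4-.5,140+(v+.5)/4-.5,.141)
P={k:f(*p) for k,p in dict(BL=(68,65),BR=(408,22),FL=(122,455),FR=(238,440),cut=(224,310),cutR=(443,286)).items()}
for k in P: print(k,P[k].round(4))
hsv=cv2.cvtColor(im,cv2.COLOR_BGR2HSV)
sl=np.mean([f(*p) for p in[(134,400),(212,390),(216,420),(138,431)]],0); print("slot corners",sl)
d=P['BL']-P['BR']; print("yaw back",np.arctan2(-d[0],d[1]),np.linalg.norm(d))
d=P['BL']-P['FL'];print("yaw side",np.arctan2(d[1],d[0]),np.linalg.norm(d))
d=P['cut']-P['cutR'];print("yaw cut",np.arctan2(-d[0],d[1]),np.linalg.norm(d))
yaw=.10
for yaw in(.09,.11):
    R=np.array([[np.cos(yaw),-np.sin(yaw)],[np.sin(yaw),np.cos(yaw)]])
    # rear corners at x=68,y=+-69.5 ; tab front x=-88 y=68/22
    for k,q in dict(BL=(.068,.0695),BR=(.068,-.0695),FL=(-.088,.068),FR=(-.088,.022),cut=(-.038,.020)).items():
        print(yaw,k,(P[k][:2]+R@(np.array([-.073,.045])-q)).round(4))
A=cv2.resize(im2[240:300,200:260],None,fx=8,fy=8,interpolation=cv2.INTER_CUBIC); cv2.imwrite("pics/c2.png",A)
for k in P: print(k,"scene px",proj(K2,T2,P[k]).round(1))
print(proj(K2,T2,sl))
# mailer & bottle
print("mailer",[onz(K,T,u,v,.015)[:2].round(3).tolist() for u,v in((278,311),(326,300),(326,311),(282,326))],"bottle",onz(K,T,316,161,.062).round(3))
E
```

```text
BL [ 0.6936 -0.1057  0.141 ]
BR [ 0.7068 -0.2417  0.141 ]
FL [ 0.5369 -0.1212  0.141 ]
FR [ 0.5416 -0.1669  0.141 ]
cut [ 0.5932 -0.1636  0.141 ]
cutR [ 0.6003 -0.2502  0.141 ]
slot corners [ 0.5539638  -0.14270714  0.141     ]
yaw back 0.09671547776771179 0.13669016441345386
yaw side 0.09876759714698168 0.15754749529019813
yaw cut 0.08181218367436288 0.08680669835879642
0.09 BL [ 0.5554 -0.1427]
0.09 BR [ 0.5561 -0.1404]
0.09 FL [ 0.5539 -0.1428]
0.09 FR [ 0.5544 -0.1427]
0.09 cut [ 0.5561 -0.1419]
0.11 BL [ 0.5562 -0.1455]
0.11 BR [ 0.5541 -0.1434]
0.11 FL [ 0.5543 -0.1424]
0.11 FR [ 0.5539 -0.1424]
0.11 cut [ 0.5557 -0.1426]
BL scene px [280.3 310.7]
BR scene px [173.7 343.2]
FL scene px [239.  247.6]
FR scene px [208.5 255.6]
cut scene px [218.4 275.4]
cutR scene px [154.8 292.2]
[227.09970345 256.85548193]
mailer [[0.442, 0.069], [0.46, -0.019], [0.44, -0.019], [0.414, 0.062]] bottle [ 0.707 -0.008  0.062]
```

View pics/c2.png

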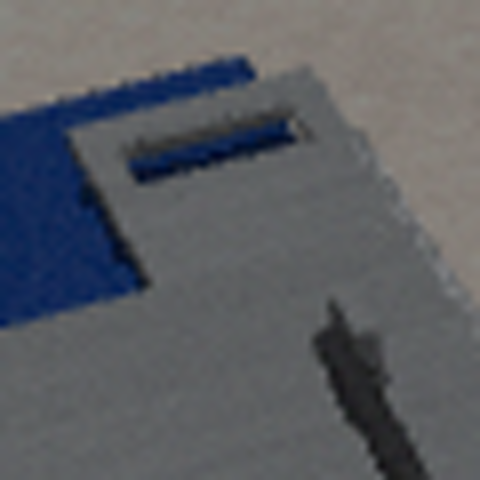

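The two views agree: the slot is near (0.555,-0.143), rack yaw is about 0.097 and the box sticks out about 51 mm. The rod head is at (0.609,0.1155,0.165). I'll go to the pre-push pose with the jaws shut.

```bash
python3 -m pendant '[[2.7,3.9,0,0,0,-0.05,0],[5.4,7.8,0,0,0,-0.1,0],[8.1,11.7,0,0,0,-0.15,0],[10.8,15.6,0,0,0,-0.2,0],[13.5,19.5,0,0,0,-0.234,0]]'
python3 -m pendant '[[2.7,3.9,0,0,0,0,0],[5.4,7.8,0,0,0,0,0],[8.1,11.7,0,0,0,0,0],[10.8,15.6,0,0,0,0,0],[13.5,19.3,0,0,0,0,0]]'
python3 -m pendant '[[0,0,0,0,0,0,0],[0,0,0,0,0,0,0]]'
```

```text
clock: 0.8
eef_pos: [0.3387, -0.3945, 0.2314]
orientation: [0.999, 0.047, 0.0, 0.0]
contact_force: [1.7, 0.3, -0.7]
width: 0.143
clock: 1.3
eef_pos: [0.4738, -0.2013, 0.2315]
orientation: [0.999, 0.048, 0.0, 0.0]
contact_force: [1.4, -0.6, 0.3]
width: 0.0
clock: 1.5
eef_pos: [0.4734, -0.2022, 0.2312]
orientation: [0.999, 0.049, -0.0, -0.0]
contact_force: [-1.2, -0.9, -0.2]
width: -0.001
```

```bash
python3 -m pendant '[[0,0,-4,0,0,0,0],[0,0,-8,0,0,0,0],[0,0,-12,0,0,0,0],[0,0,-13.3,0,0,0,0],[2,0.19,-13.3,0,0,0,0]]'
python3 -m pendant '[[1,0.1,0,0,0,0,0],[2,0.19,0,0,0,0,0],[2.5,0.24,0,0,0,0,0],[3,0.29,0,0,0,0,0],[3.5,0.34,0,0,0,0,0]]'
python3 -m pendant '[[0.4,0.04,0,0,0,0,0],[0.8,0.08,0,0,0,0,0],[1.2,0.12,0,0,0,0,0],[1.6,0.16,0,0,0,0,0],[1.8,0.18,0,0,0,0,0]]'
python3 -m pendant '[[0,0,0,0,0,0,0]]'
```

```text
clock: 2.0
eef_pos: [0.4901, -0.2024, 0.0969]
orientation: [0.999, 0.047, -0.002, -0.0]
contact_force: [0.5, -0.1, 0.4]
width: 0.003
clock: 2.5
eef_pos: [0.5276, -0.1982, 0.0988]
orientation: [0.999, 0.048, -0.0, 0.0]
contact_force: [-4.9, -1.2, 4.7]
width: 0.0
clock: 3.0
eef_pos: [0.5459, -0.1963, 0.0987]
orientation: [0.999, 0.048, -0.0, 0.0]
contact_force: [-6.4, -0.8, 4.3]
width: -0.003
clock: 3.1
eef_pos: [0.5461, -0.1962, 0.0986]
orientation: [0.999, 0.048, 0.0, 0.0]
contact_force: [-2.1, -1.2, 1.5]
width: -0.0
```

```bash
python3 -m pendant '[[0.2,0.02,0,0,0,0,0],[0.4,0.04,0,0,0,0,0],[0.6,0.06,0,0,0,0,0]]'
python3 -m pendant '[[0.1,0.01,0,0,0,0,0],[0.2,0.02,0,0,0,0,0]]'
python3 -m pendant '[[0.1,0.01,0,0,0,0,0],[0.2,0.02,0,0,0,0,0]]'
```

```text
clock: 3.4
eef_pos: [0.5516, -0.1956, 0.0985]
orientation: [0.999, 0.048, -0.0, 0.0]
contact_force: [-6.4, 0.5, 5.5]
width: -0.001
clock: 3.6
eef_pos: [0.5536, -0.1954, 0.0984]
orientation: [0.999, 0.048, -0.0, 0.0]
contact_force: [-5.5, -0.2, 4.6]
width: -0.003
clock: 3.8
eef_pos: [0.5556, -0.1952, 0.0984]
orientation: [0.999, 0.048, -0.0, 0.0]
contact_force: [-5.4, -0.7, 4.3]
width: -0.002
```

```bash
for i in 1 2; do :; done; python3 -m pendant '[[0.1,0.01,0,0,0,0,0],[0.2,0.02,0,0,0,0,0]]'
python3 -m pendant '[[0.1,0.01,0,0,0,0,0],[0.2,0.02,0,0,0,0,0]]'
```

```text
clock: 4.0
eef_pos: [0.5559, -0.1951, 0.0982]
orientation: [0.999, 0.048, -0.002, -0.0]
contact_force: [-20.4, 0.2, 13.4]
width: 0.005
clock: 4.2
eef_pos: [0.5559, -0.1952, 0.0981]
orientation: [0.999, 0.048, -0.004, -0.0]
contact_force: [-34.1, 1.9, 26.8]
width: 0.003
```

```bash
python3 - <<'E'
from h import *
cam("top","t3.png");st()
E
```

```text
{'clock': 4.25, 'q': [0.3091, 0.6382, -0.1046, 1.7928, 0.0964, 0.7235, -1.3232], 'eef_pos': [0.5559, -0.1952, 0.098], 'orientation': [0.9989, 0.0477, -0.004, -0.0003], 'contact_force': [-29.9936, 0.4986, 22.3207], 'moment': [0.1967, 5.8019, 0.1294], 'width': -0.0033}
```

The box hit a hard stop, with force rising to 34 N at the expected depth. Next I retreat, rise and turn a quarter turn so the jaws close along rack x.

```bash
python3 -m pendant '[[-0.6,-0.06,0,0,0,0,0],[-2,-0.2,0,0,0,0,0],[-5,-0.5,0,0,0,0,0],[-7,-0.7,3,0,0,0,0],[-7,-0.7,8,0,0,0.1,0]]'
python3 -m pendant '[[0,0,4,0,0,0.15,1],[0,0,8,0,0,0.3,2],[0,4,9,0,0,0.45,4],[1,8,9,0,0,0.6,6],[2,12,9,0,0,0.73,8.5]]'
python3 -m pendant '[[2,4,0,0,0,0.15,8.5],[4,8,0,0,0,0.3,8.5],[6,12,0,0,0,0.45,8.5],[8,16,0,0,0,0.6,8.5],[10,19,0,0,0,0.741,8.5]]'
python3 -m pendant '[[0,0,0,0,0,0,8.5],[0,0,0,0,0,0,8.5]]'
python3 - <<'E'
from h import *
st(); im,K,T=cam("top","t4.png"); im2,K2,T2=cam("scene","s4.png")
hsv=cv2.cvtColor(im,cv2.COLOR_BGR2HSV)
m=cv2.inRange(hsv,(105,150,60),(125,255,255)); m[:, :370]=0;m[:200]=0;m[:,490:]=0
c=max(cv2.findContours(m,0,2)[0],key=cv2.contourArea)
ap=cv2.approxPolyDP(c,2,True)[:,0]
for u,v in ap: p=onz(K,T,u,v,.128); d=p[:2]-[.632,-.1805]; print(u,v,p.round(4),"rack",(d@[.9953,.0968]).round(4),(d@[-.0968,.9953]).round(4))
A=np.hstack([cv2.resize(im[180:280,370:490],(480,400)),cv2.resize(im2[190:290,370:450],(320,400))]); cv2.imwrite("pics/c4.png",A)
E
```

```text
clock: 4.75
eef_pos: [0.4865, -0.2016, 0.1771]
orientation: [0.995, 0.098, -0.003, -0.001]
contact_force: [1.9, -0.0, 0.5]
width: 0.001
clock: 5.25
eef_pos: [0.5105, -0.0803, 0.2693]
orientation: [0.893, 0.449, 0.001, 0.001]
contact_force: [1.3, -0.6, -0.3]
width: 0.737
clock: 5.75
eef_pos: [0.6106, 0.1115, 0.2686]
orientation: [0.669, 0.743, 0.001, -0.0]
contact_force: [0.4, 0.2, 0.2]
width: 0.998
clock: 5.95
eef_pos: [0.6101, 0.1091, 0.268]
orientation: [0.672, 0.741, 0.0, -0.0]
contact_force: [-0.3, -0.1, -0.4]
width: 0.993
{'clock': 5.95, 'q': [0.0967, 0.5257, -0.5526, 1.5519, 0.2925, 1.1474, -0.4191], 'eef_pos': [0.6101, 0.1091, 0.268], 'orientation': [0.6719, 0.7406, 0.0002, -0.0002], 'contact_force': [-0.3072, -0.1268, -0.4097], 'moment': [-0.0306, 0.0201, 0.0156], 'width': 0.9935}
466 212 [ 0.6007 -0.2472  0.128 ] rack -0.0376 -0.0634
416 218 [ 0.5932 -0.1668  0.128 ] rack -0.0373 0.0174
418 234 [ 0.5673 -0.1689  0.128 ] rack -0.0633 0.0178
467 229 [ 0.5732 -0.2474  0.128 ] rack -0.065 -0.0609
```

View pics/c4.png

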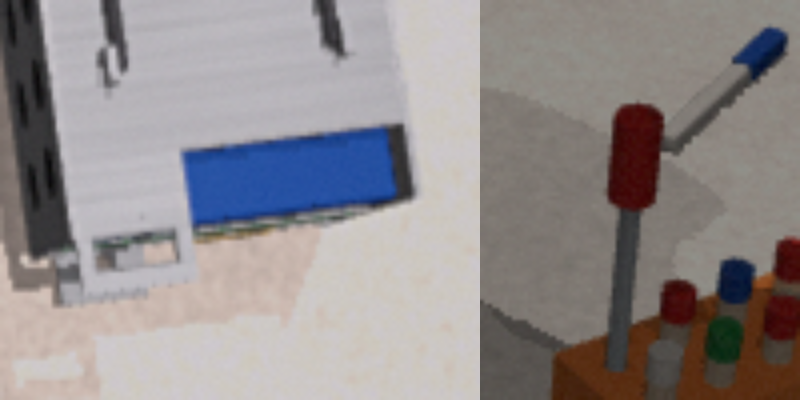

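The box is home (lid front edge at rack x -0.063 to -0.065) and the slot is clear. The rod leans slightly. Next I descend on the head and grip.

```bash
python3 -m pendant '[[0,0.3,-3,0,0,0,8.5],[-0.1,0.6,-6,0,0,0,8.5],[-0.1,0.6,-9,0,0,0,7],[-0.1,0.6,-11.7,0,0,0,5],[-0.1,0.6,-11.7,0,0,0,3]]'
python3 -m pendant '[[0,0,0,0,0,0,1.5],[0,0,0,0,0,0,1],[0,0,0,0,0,0,0.5],[0,0,0,0,0,0,0.5],[0,0,0,0,0,0,0.5]]'
python3 -m pendant '[[0,0,0,0,0,0,0.5],[0,0,0,0,0,0,0.5]]'
python3 - <<'E'
from h import *
st()
E
```

```text
clock: 6.55
eef_pos: [0.6073, 0.1127, 0.1487]
orientation: [0.673, 0.74, -0.002, -0.001]
contact_force: [-1.5, -0.4, 1.3]
width: 0.513
clock: 7.05
eef_pos: [0.6098, 0.1146, 0.153]
orientation: [0.672, 0.74, 0.001, 0.001]
contact_force: [-1.5, -0.1, 9.3]
width: 0.192
clock: 7.25
eef_pos: [0.6097, 0.1145, 0.1529]
orientation: [0.672, 0.74, 0.001, 0.001]
contact_force: [-0.4, -0.8, 8.5]
width: 0.183
{'clock': 7.25, 'q': [0.0596, 0.645, -0.5109, 1.6666, 0.377, 0.9271, -0.4975], 'eef_pos': [0.6097, 0.1145, 0.1529], 'orientation': [0.6721, 0.7404, 0.0009, 0.0008], 'contact_force': [-0.4336, -0.8407, 8.5303], 'moment': [-0.1573, 0.3546, -0.0767], 'width': 0.1834}
```

```bash
python3 -m pendant '[[0,0,1,0,0,0,0.5],[0,0,3,0,0,0,0.5],[0,0,6,0,0,0,0.5],[0,0,9,0,0,0,0.5],[0,0,12,0,0,0,0.5]]'
python3 -m pendant '[[0,0,3,0,0,0,0.5],[-1,-5,3.5,0,0,0,0.5],[-2,-9,3.5,0,0,0,0.5],[-2.5,-12,3.5,0,0,0,0.5],[-2.5,-12,3.5,0,0,0,0.5]]'
python3 -m pendant '[[0,0,0,0,0,0,0.5],[0,0,0,0,0,0,0.5],[0,0,0,0,0,0,0.5]]'
python3 - <<'E'
from h import *
st(); im,K,T=cam("top","t5.png"); im2,K2,T2=cam("scene","s5.png")
p=arm.sense()["eef_pos"]; a=proj(K,T,p);b=proj(K2,T2,p); print(a,b)
t=proj(K,T,np.array(p)-[0,0,.137]);s=proj(K2,T2,np.array(p)-[0,0,.137]);print(t,s)
def crop(im,c,w,h): 
    x=int(np.clip(c[0]-w/2,0,640-w));y=int(np.clip(c[1]-h/2,0,480-h));print("crop",x,y);return im[y:y+h,x:x+w]
A=np.hstack([cv2.resize(crop(im,a,100,150),(400,600)),cv2.resize(crop(im2,(b+s)/2,100,150),(400,600))]); cv2.imwrite("pics/c5.png",A)
E
```

```text
clock: 7.75
eef_pos: [0.6089, 0.1144, 0.2737]
orientation: [0.672, 0.741, 0.0, 0.0]
contact_force: [0.2, -0.1, -0.4]
width: 0.19
clock: 8.25
eef_pos: [0.5835, -0.0105, 0.3074]
orientation: [0.674, 0.739, -0.001, 0.001]
contact_force: [0.6, 0.6, -1.3]
width: 0.195
clock: 8.55
eef_pos: [0.5841, -0.0044, 0.3065]
orientation: [0.671, 0.741, 0.0, -0.0]
contact_force: [0.3, 0.3, -0.4]
width: 0.185
{'clock': 8.55, 'q': [0.2984, 0.4297, -0.553, 1.5973, 0.2383, 1.1823, -0.206], 'eef_pos': [0.5841, -0.0044, 0.3065], 'orientation': [0.6714, 0.7411, 0.0002, -0.0001], 'contact_force': [0.3279, 0.2735, -0.4194], 'moment': [0.0162, 0.0059, 0.0309], 'width': 0.1854}
[314.01155489 212.26106634] [325.05948889 143.67550054]
[315.26778013 223.79317237] [325.14431496 232.63244113]
crop 264 137
crop 275 113
```

View pics/c5.png

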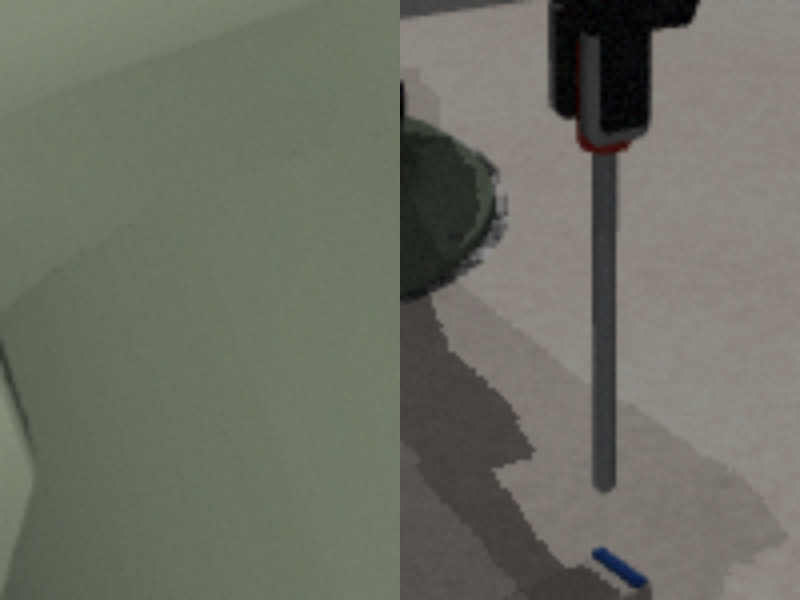

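The rod hangs vertical in the grip, with its tip about 141 mm below the TCP. The scene view puts the tip at (326,235.5), and the top view is blocked by the arm. Now I move over the slot.

```bash
python3 -m pendant '[[-0.8,-4,0,0,0,0,0.5],[-1.6,-8,0,0,0,0,0.5],[-2.4,-11.5,0,0,0,0,0.5],[-2.9,-13.5,0,0,0,0,0.5],[-2.95,-13.95,-0.5,0,0,0,0.5]]'
python3 -m pendant '[[0,0,-0.5,0,0,0,0.5],[0,0,-0.8,0,0,0,0.5],[0,0,-0.8,0,0,0,0.5],[0,0,-0.8,0,0,0,0.5]]'
python3 - <<'E'
from h import *
st(); im2,K2,T2=cam("scene","s6.png")
A=cv2.resize(im2[130:290,170:290],(600,800))[200:]; cv2.imwrite("pics/c6.png",A)
E
```

```text
clock: 9.15
eef_pos: [0.5542, -0.1475, 0.3015]
orientation: [0.673, 0.74, -0.0, 0.0]
contact_force: [0.3, 0.8, 0.6]
width: 0.189
clock: 9.55
eef_pos: [0.5547, -0.1441, 0.2933]
orientation: [0.671, 0.741, 0.0, -0.0]
contact_force: [-1.5, 0.2, -0.5]
width: 0.195
{'clock': 9.55, 'q': [0.5246, 0.4164, -0.5167, 1.6451, 0.2215, 1.1389, 0.0498], 'eef_pos': [0.5547, -0.1441, 0.2933], 'orientation': [0.6715, 0.741, 0.0001, -0.0001], 'contact_force': [-1.4829, 0.1503, -0.528], 'moment': [-0.0433, 0.0339, 0.0358], 'width': 0.1951}
```

View pics/c6.png

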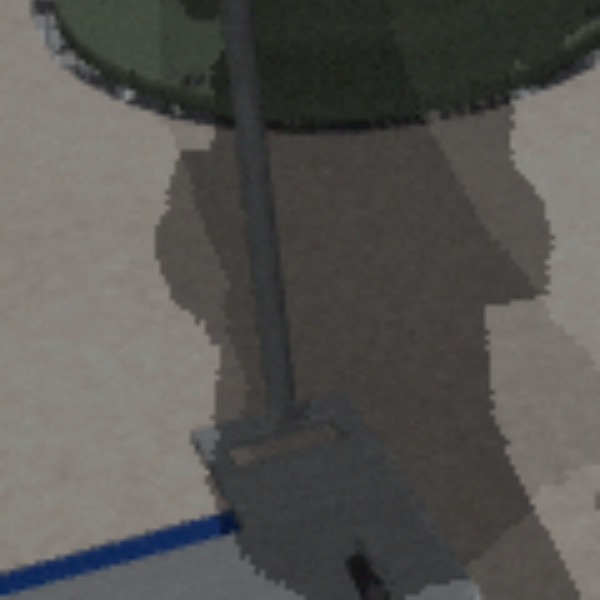

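The tip at (227,252) is about 6 px above the slot centre (227,258.4), which fits a point 11 mm straight above it. I'll lower it gently.

```bash
python3 -m pendant '[[0,0,-0.4,0,0,0,0.5],[0,0,-0.8,0,0,0,0.5],[0,0,-1.1,0,0,0,0.5],[0,0,-1.4,0,0,0,0.5],[0,0,-1.7,0,0,0,0.5]]'
python3 - <<'E'
from h import *
st()
E
```

```text
clock: 10.1
eef_pos: [0.5545, -0.1452, 0.276]
orientation: [0.672, 0.741, -0.0, -0.0]
contact_force: [-0.3, 0.8, 0.5]
width: 0.19
{'clock': 10.1, 'q': [0.5229, 0.4319, -0.5128, 1.6681, 0.2321, 1.1028, 0.0408], 'eef_pos': [0.5545, -0.1452, 0.276], 'orientation': [0.6721, 0.7405, -0.0, -0.0001], 'contact_force': [-0.3382, 0.8242, 0.4622], 'moment': [0.0228, -0.0141, 0.0275], 'width': 0.1901}
```

```bash
python3 -m pendant '[[0,0,-0.8,0,0,0,0.5],[0,0,-1.6,0,0,0,0.5],[0,0,-2.4,0,0,0,0.5],[0,0,-3.2,0,0,0,0.5],[0,0,-4,0,0,0,0.5]]'
python3 -m pendant '[[0,0,-1,0,0,0,0.5],[0,0,-2,0,0,0,0.5],[0,0,-3,0,0,0,0.5],[0,0,-4,0,0,0,0.5],[0,0,-4.8,0,0,0,0.5]]'
python3 -m pendant '[[0,0,0,0,0,0,0.5],[0,0,0,0,0,0,0.5]]'
python3 -m pendant '[[0.1,0.01,0,0,0,0,0.5],[0.15,0.015,0,0,0,0,0.5],[0.15,0.015,0,0,0,0,0.5]]'
python3 -m pendant '[[0.05,0.005,0,0,0,0,0.5],[0.1,0.01,0,0,0,0,0.5],[0.1,0.01,0,0,0,0,0.5]]'
```

```text
clock: 10.6
eef_pos: [0.5544, -0.1451, 0.2355]
orientation: [0.672, 0.741, -0.0, -0.0]
contact_force: [-0.1, -0.2, -0.7]
width: 0.192
clock: 11.1
eef_pos: [0.5543, -0.1451, 0.1873]
orientation: [0.672, 0.741, -0.0, -0.0]
contact_force: [0.5, -0.4, -0.4]
width: 0.19
clock: 11.3
eef_pos: [0.5546, -0.1451, 0.1883]
orientation: [0.672, 0.741, -0.0, -0.0]
contact_force: [0.1, -0.1, 0.1]
width: 0.19
clock: 11.6
eef_pos: [0.5562, -0.145, 0.1886]
orientation: [0.672, 0.741, 0.0, 0.0]
contact_force: [0.1, 0.6, -1.3]
width: 0.192
clock: 11.9
eef_pos: [0.5569, -0.1449, 0.1883]
orientation: [0.672, 0.741, -0.0, -0.0]
contact_force: [-0.3, 0.4, 0.1]
width: 0.19
```

```bash
python3 -m pendant '[[0.05,0.005,0,0,0,0,0.5],[0.05,0.005,0,0,0,0,0.5]]'
python3 -m pendant '[[0.05,0.005,0,0,0,0,0.5],[0.05,0.005,0,0,0,0,0.5]]'
python3 -m pendant '[[0.05,0.005,0,0,0,0,0.5],[0.05,0.005,0,0,0,0,0.5]]'
```

```text
clock: 12.1
eef_pos: [0.5572, -0.1449, 0.1882]
orientation: [0.672, 0.741, -0.0, -0.0]
contact_force: [-2.0, -0.5, 0.7]
width: 0.186
clock: 12.3
eef_pos: [0.5576, -0.1448, 0.1882]
orientation: [0.672, 0.741, -0.0, -0.0]
contact_force: [-4.6, -0.6, 1.5]
width: 0.187
clock: 12.5
eef_pos: [0.5579, -0.1449, 0.1882]
orientation: [0.672, 0.74, -0.001, -0.0]
contact_force: [-6.9, -0.2, 2.1]
width: 0.189
```

```bash
python3 -m pendant '[[-0.2,-0.02,0,0,0,0,0.5],[-0.45,-0.045,0,0,0,0,0.5],[-0.45,-0.045,0,0,0,0,0.5]]'
python3 -m pendant '[[-0.05,-0.005,0,0,0,0,0.5],[-0.05,-0.005,0,0,0,0,0.5]]'
python3 -m pendant '[[-0.05,-0.005,0,0,0,0,0.5],[-0.05,-0.005,0,0,0,0,0.5]]'
python3 -m pendant '[[-0.05,-0.005,0,0,0,0,0.5],[-0.05,-0.005,0,0,0,0,0.5]]'
```

```text
clock: 12.8
eef_pos: [0.554, -0.1452, 0.1884]
orientation: [0.672, 0.741, 0.0, 0.0]
contact_force: [0.8, -0.3, -1.4]
width: 0.189
clock: 13.0
eef_pos: [0.5536, -0.1452, 0.1883]
orientation: [0.672, 0.741, 0.0, 0.0]
contact_force: [-0.2, -0.0, 0.3]
width: 0.191
clock: 13.2
eef_pos: [0.553, -0.1452, 0.1883]
orientation: [0.672, 0.741, 0.0, -0.0]
contact_force: [-0.6, 0.4, -0.9]
width: 0.193
clock: 13.4
eef_pos: [0.5526, -0.1453, 0.1883]
orientation: [0.672, 0.741, 0.0, 0.0]
contact_force: [1.9, 0.7, 0.1]
width: 0.189
```

The slot's x sides were felt at 0.5527 and 0.5570, so its centre is at TCP x = 0.5549. Now I go to the right end of the search range and touch the floor tab.

```bash
python3 -m pendant '[[0.23,0.02,-0.5,0,0,0,0.5],[0.28,-0.4,-1,0,0,0,0.5],[0.32,-0.9,-1.6,0,0,0,0.5],[0.32,-0.9,-2.2,0,0,0,0.5],[0.32,-0.9,-2.4,0,0,0,0.5]]'
python3 -m pendant '[[0,0,-0.1,0,0,0,0.5],[0,0,-0.2,0,0,0,0.5]]'
python3 -m pendant '[[0,0,-0.1,0,0,0,0.5],[0,0,-0.15,0,0,0,0.5]]'
```

```text
clock: 13.9
eef_pos: [0.5552, -0.1545, 0.1633]
orientation: [0.672, 0.74, -0.0, -0.001]
contact_force: [-0.2, 0.1, -1.6]
width: 0.189
clock: 14.1
eef_pos: [0.5558, -0.1541, 0.1623]
orientation: [0.672, 0.741, 0.0, 0.0]
contact_force: [-0.5, -0.1, -0.4]
width: 0.186
clock: 14.3
eef_pos: [0.5558, -0.1543, 0.161]
orientation: [0.672, 0.741, 0.0, 0.0]
contact_force: [-1.1, -0.6, 3.2]
width: 0.19
```

```bash
python3 -m pendant '[[0,0,-0.05,0,0,0,0.5],[-0.01,0.1,-0.05,0,0,0,0.5],[-0.02,0.2,-0.05,0,0,0,0.5],[-0.02,0.2,-0.05,0,0,0,0.5]]'
python3 -m pendant '[[-0.01,0.1,0,0,0,0,0.5],[-0.02,0.2,0,0,0,0,0.5],[-0.02,0.2,0,0,0,0,0.5]]'
python3 -m pendant '[[-0.01,0.1,0,0,0,0,0.5],[-0.02,0.2,0,0,0,0,0.5],[-0.02,0.2,0,0,0,0,0.5]]'
```

```text
clock: 14.7
eef_pos: [0.5558, -0.1525, 0.1608]
orientation: [0.672, 0.741, 0.0, 0.001]
contact_force: [-0.4, -1.0, 4.7]
width: 0.193
clock: 15.0
eef_pos: [0.5556, -0.1507, 0.1607]
orientation: [0.672, 0.741, 0.0, 0.001]
contact_force: [-0.7, -2.5, 4.9]
width: 0.192
clock: 15.3
eef_pos: [0.5551, -0.1482, 0.1604]
orientation: [0.672, 0.741, 0.0, 0.0]
contact_force: [0.2, 0.4, -0.8]
width: 0.191
```

The contact force vanished, so the tip is probably at the hole. I'll probe downward.

```bash
python3 -m pendant '[[0,0,-0.1,0,0,0,0.5],[0,0,-0.2,0,0,0,0.5],[0,0,-0.2,0,0,0,0.5]]'
```

```text
clock: 15.6
eef_pos: [0.5549, -0.1482, 0.158]
orientation: [0.672, 0.741, -0.0, -0.0]
contact_force: [0.5, -0.5, 0.1]
width: 0.188
```

```bash
python3 -m pendant '[[0,0,-0.2,0,0,0,0.5],[0,0,-0.4,0,0,0,0.5],[0,0,-0.4,0,0,0,0.5]]'
python3 -m pendant '[[0,0,-0.2,0,0,0,0.5],[0,0,-0.4,0,0,0,0.5],[0,0,-0.45,0,0,0,0.5]]'
```

```text
clock: 15.9
eef_pos: [0.5549, -0.1483, 0.1539]
orientation: [0.672, 0.741, -0.0, -0.0]
contact_force: [-0.3, 0.0, -0.7]
width: 0.189
clock: 16.2
eef_pos: [0.5549, -0.1483, 0.1495]
orientation: [0.672, 0.741, -0.0, -0.0]
contact_force: [-0.0, -0.6, -0.2]
width: 0.188
```

```bash
python3 -m pendant '[[0,0,0,0,0,0,2.2],[0,0,0,0,0,0,2.8],[0,0,0,0,0,0,3.5],[0,0,0,0,0,0,4.5],[0,0,0,0,0,0,4.5]]'
python3 -m pendant '[[0,0,1,0,0,0,4.5],[0,0,3,0,0,0,4.5],[0,0,7,0,0,0,4.5],[0,0,11,0,0,0,4.5],[0,0,15,0,0,0,4.5]]'
python3 -m pendant '[[-2,5,0,0,0,0,4.5],[-4,10,0,0,0,0,4.5],[-6,15,0,0,0,0,4.5],[-8,20,0,0,0,0,4.5],[-8,20,0,0,0,0,4.5]]'
python3 -m pendant '[[0,0,0,0,0,0,4.5],[0,0,0,0,0,0,4.5]]'
python3 - <<'E'
from h import *
st(); im,K,T=cam("top","t7.png"); im2,K2,T2=cam("scene","s7.png")
A=np.hstack([cv2.resize(im[180:280,370:470],(400,400)),cv2.resize(im2[200:300,190:290],(400,400))]); cv2.imwrite("pics/c7.png",A)
h=cv2.cvtColor(im2,cv2.COLOR_BGR2HSV); m=cv2.inRange(h,(0,150,40),(8,255,255))|cv2.inRange(h,(172,150,40),(180,255,255))
m[:, :190]=0;m[:,280:]=0;m[:190]=0;m[300:]=0
c=max(cv2.findContours(m,0,2)[0],key=cv2.contourArea);x,y,w,hh=cv2.boundingRect(c);print((x,y,w,hh))
for z in(.141,.159,.177): print(z,proj(K2,T2,np.array([.555,-.147,z])).round(1))
E
```

```text
clock: 16.7
eef_pos: [0.5551, -0.1483, 0.1498]
orientation: [0.672, 0.741, -0.0, 0.0]
contact_force: [1.3, 0.1, 0.1]
width: 0.526
clock: 17.2
eef_pos: [0.5548, -0.1481, 0.3022]
orientation: [0.672, 0.741, 0.0, 0.0]
contact_force: [1.2, -0.4, 0.6]
width: 0.525
clock: 17.7
eef_pos: [0.4732, 0.0561, 0.301]
orientation: [0.67, 0.742, 0.001, 0.0]
contact_force: [0.0, -0.8, -0.4]
width: 0.528
clock: 17.9
eef_pos: [0.4753, 0.0512, 0.3003]
orientation: [0.672, 0.741, 0.0, 0.0]
contact_force: [0.7, 0.2, 0.2]
width: 0.528
{'clock': 17.9, 'q': [0.2887, 0.2555, -0.6269, 1.8613, 0.1698, 1.0774, -0.3065], 'eef_pos': [0.4753, 0.0512, 0.3003], 'orientation': [0.672, 0.7405, 0.0001, 0.0004], 'contact_force': [0.7111, 0.2324, 0.1937], 'moment': [-0.046, -0.0328, -0.0101], 'width': 0.5277}
(216, 234, 14, 27)
0.141 [224.3 257.9]
0.159 [223.1 247.4]
0.177 [221.8 236.7]
```

View pics/c7.png

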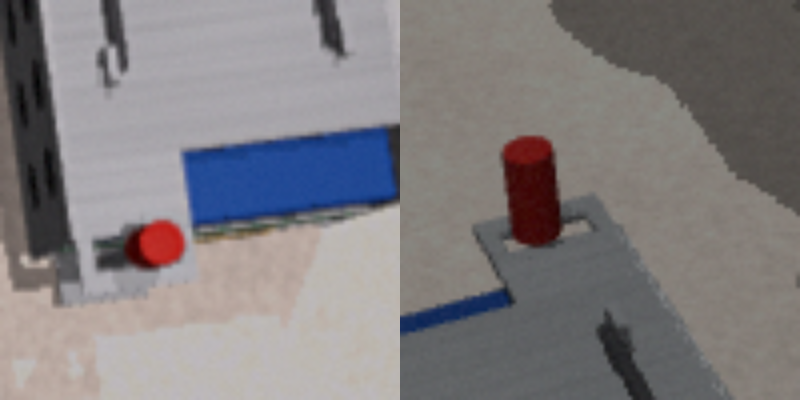

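The head sits on the tab, with its centre row at 247.5 against 247.4 predicted for z = 0.159. The box is still home. I'll check the bystanders and hand in.

```bash
python3 - <<'E'
from h import *
a=cv2.imread("pics/scene0.png");b=cv2.imread("pics/s7.png")
for n,(x,y,w,h) in dict(bottle=(340,340,28,48),mailer=(286,246,56,36)).items():
    r=cv2.matchTemplate(cv2.cvtColor(b,6)[y-8:y+h+8,x-8:x+w+8],cv2.cvtColor(a,6)[y:y+h,x:x+w],cv2.TM_CCOEFF_NORMED); _,v,_,l=cv2.minMaxLoc(r); print(n,round(v,3),l[0]-8,l[1]-8)
print(arm.hand_in())
E
```

```text
bottle 0.997 0 0
mailer 0.498 0 0
the job is handed in; nothing more can be done
None
```

The box is pushed home and the locking rod is seated through both tabs. I handed the job in at about 18 s on the robot's clock, with the arm clear of everything.

- **Box:** I pushed it until it hit a hard stop, at about 34 N. Afterwards its lid front edge measured at rack x of -63 to -65 mm; fully home is -65.
- **Rod:** I felt both x sides of the slot to centre the rod, then slid the tip along the floor tab until the contact force vanished. That was about 4 mm right of the estimated slot centre. It then went down freely, and I released it about 1.5 mm above the tab to drop the rest. In the last pictures it stands upright with its head on the top tab, and the head's height matches the 159 mm expected.
- **Bystanders:** The bottle shows no shift in the scene picture (match 0.997). The mailer also shows no shift, but its match was weak (0.498), perhaps because of the arm's shadow over it. I didn't check further, and the arm never went low near it.

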